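Hold a lens barrel seated in the V-rests of a lens tester

ROBOT

A 6-joint arm with a two-finger parallel gripper is mounted at the origin on the work surface. World frame = base frame: x ahead of the robot, y to its left, z up, the work surface at z = 0. Lengths are in m, angles in rad, forces in N, time in s.
With the tool pointing down it reaches from about 0.375 to 0.9 m from the base axis. Payload 3.1 kg.
Tool frame: the origin (TCP) lies between the finger pads; the fingertips stand 11 mm ahead of it and the grasp point (between the pads) lies 8 mm behind it; z points along the fingers, y is the line along which they close (so a half turn about z gives the same grasp; the last joint's range is limited). The gripper opens to 87 mm and grips with 3 to 60 N. Pads are 19 mm wide; open, the fingers measure 117 mm over their backs; the gripper's body (75 mm by 190 mm) begins 51 mm behind the grasp point.
Start: joints at [-1.498, 0.527, 1.433, -0, 1.181, -0.178], TCP at [0.156, -0.605, 0.234] pointing down, gripper open.
Joint ranges: [-3.08, 3.08], [-0.75, 2.2], [0.22, 2.44], [-1.43, 4.57], [0, 2.65], [-2.85, 2.85]. Speed limits (rad/s): [2.79, 2.79, 3.14, 3.14, 3.14, 3.14].

INTERFACE

Orientations are given as a unit quaternion [x, y, z, w].
In Python, from rig import get_obs, camera, hand_in gives the robot as it stands.
- The arm moves only by the shell command python3 -m pendant 'ROWS' [FORCE]. ROWS is JSON, a list that holds one entry, the list of rows, each a list of 7 numbers: the shift along the tool's x, y, z in m, then the turn, a rotation vector about the tool's x, y, z in degrees, then the opening, from 0 (shut) to 1 (fully open). In form: [[[x, y, z, ax, ay, az, fingers], ...]]. A call has exactly 5 rows; each row shifts and turns the commanded pose from where the row before left it, along the tool's axes as they then stand; what a row does not reach is not made up. A row lasts 1/8 s, in which the tool goes at most 62.5 mm and 10.7 degrees, less where a joint would pass 70% of its speed; a pose out of reach is approached as far as the arm can. A call with a gripper value outside its range is refused whole. The fingers move at their own pace and stop on an object; FORCE is the grip in N (left out, the last holds). Time passes only in rows, so rows that do not move let the fingers close, or fill a call up. It gives the time, the measured TCP pose, the force, the opening and the grip force at its end, in the units of the state.
- get_obs(): the state, without advancing time (a new reading comes with each control period).
- camera(name): name is "side" or "top" or "wrist"; returns a dict with "img" (384x512x3 uint8, red, green, blue), "intrinsics" (3x3 intrinsics, pixels), "R" (3x3) and "t" (3): a world point X has camera coordinates R X + t; the wrist camera has in their place "T_tool_cam" (4x4, takes a point from camera to tool coordinates, whose origin is the TCP and whose axes are the flange's). Camera axes: x right, y down, z forward; pixel columns grow to the right and rows downward; lengths in m; the calibration is good to about 2 mm. A picture is of the moment at which its call begins: read the wrist's pose just before it. There is no depth.
- hand_in(): hands the job in; it is judged then, once.
The state is a dict: "time": time; "q": joint angles; "joint_velocities": joint speeds; "joint_torque": joint torques, N m; "position": TCP position; "tool_rot": TCP orientation; "ft_force": force on the tool from outside, world axes, zero at the start; "moment": the same for the moment, N m; "grip_width": finger opening in m; "grip_force": force on a finger pad.
Only numpy, scipy, OpenCV 4.12 (cv2) and the standard library are available. Lean on these libraries where they do the work, as an engineer would, in place of code of your own. Each camera call takes 0.05 s, during which the arm holds its last target. There are 200 camera calls.

TASK

Take the longer of the two lens barrels out of its cradle and lay it in the V-rests of the lens tester, plain end towards the port and still clear of the small sprung pin; then slide it along the rests until its end has pushed the pin fully home and stands against the port plate. Finish while holding it there in the gripper for the reading, pressed firmly down onto both faces of the V with the pin kept home: do not let go at the end. Leave the short barrel and the other things on the bench where they are.

Things in the scene. Friction and masses are not known exactly. Their poses are not given: they have to be found in the camera images.
- lens_long: the long lens barrel: black cylinder 150 mm long, 40 mm in diameter, with a flange 48 mm across and 7 mm long at its rear end; about 280 g. Lies on its side in one of two like cradles, axis 45 mm above the bench. Origin at mid-length on the axis; its y axis runs along the barrel towards the flange; it may be rolled any way about that axis. Grip it at its ribbed middle
- lens_long_front (a point): centre of the plain (unflanged) end face of the long barrel, 75 mm from its origin along its own -y
- cradle_a: grey storage cradle in which the long barrel lies, fixed: plate 85 x 125 mm with two V carriers, 29 to 43 mm either side of its middle along its y axis; 58 mm free between them for the fingers down to the plate, 5 mm above the bench. Origin at bench height under its middle
- lens_short: the short lens barrel, same diameter and look but only 105 mm long, in the other cradle; to be left alone. Origin at mid-length on the axis
- tester: the lens tester, fixed to the bench: aluminium base 100 x 420 mm (top 20 mm above the bench), two V-rests, port plate (top at 100 mm), black collimator tube, grey camera box; nothing above 112 mm. Origin at bench height under seat; y axis runs along the V from the port plate to the open end, where the barrel's flange belongs; z up.
- seat (a point): the point, 66 mm above the bench, where the barrel's middle is when it is seated in the V and home against the port plate; axes those of the tester
- port (a point): centre of the port on the port plate's face, on the axis of a seated barrel, 75 mm from seat along -y; axes those of the tester. The end face of the barrel comes to this point
- pin (a joint): the sprung brass pin, 8 mm in diameter, that sticks 8 mm out of the port plate towards the open end, 14.5 mm above the port's centre, so the upper part of the barrel's end meets it. Value 0 = fully out, 0.008 m = fully home, flush with the port plate; springs back; about 1.6 N to start it and 4.8 N at the end of its stroke
- pin_tip (a point): centre of the pin's front face, moves with the pin
- v_near: the V face on the tester's -x side (nearer the robot), of both rests together. 90 degree V open upward; each rest is 20 mm long, from 38 to 58 mm either side of seat along y, 76 mm free between for the fingers. Upper edge 5 mm below and 23 mm beside a seated barrel's axis. The steel blocks are 68 mm wide. Origin on the contact line, beside seat
- v_far: the V face on the tester's +x side (farther from the robot), of both rests together; mirror image of v_near. Origin on its contact line, beside seat
- dish_a: glass dish 90 mm across, 16 mm high, bystander; origin at the centre of its underside
- dish_b: the same kind of dish, bystander
- clip_pen: black pen-like clip tool about 150 mm long, 10 mm thick, bystander; origin at its middle, y along it
- tweezers: steel tweezers 140 mm long, 8 mm high, bystander; origin at about their middle, y along them
- lens_cap: black plastic lens cap, 52 mm across and 14 mm high, bystander; origin at the centre of its underside
- jar: small jar, 40 mm across and 55 mm high, bystander; origin at the centre of its underside
Mind the look-alikes: they are no part of the job. What is shaped like the lens_long but pink or purple is not meant.

How it is judged:
On the way, in this order (a step that is already met when the one before it is completed fails the run):
1. the long barrel lies in the V, on both faces, with the pin still out (contact force between lens_long and v_near above 0.4 N and contact force between lens_long and v_far above 0.4 N and angle between the y axis of lens_long and the y axis of tester, either way round below 0.06 rad and value of joint pin below 0.0025 m), for 0.1 s.
2. the barrel's plain end has pushed the pin fully home (value of joint pin above 0.007 m and distance between lens_long_front and port below 0.005 m), for 0.1 s.
At the end, for the whole second after the job is handed in: the gripper still holds the long barrel (over 3 N), at rest, pressed on each V face with over 3 N (its weight alone gives about 2), axis within 0.04 rad of the V's, middle within 4 mm of seat, plain end within 4 mm of the port's centre, pin at least 7 of its 8 mm in (contact force between lens_long and v_near above 3 N and contact force between lens_long and v_far above 3 N and contact force between the fingers and lens_long above 3 N and value of joint pin above 0.007 m and distance between lens_long_front and port below 0.004 m and distance between lens_long and seat below 0.004 m and angle between the y axis of lens_long and the y axis of tester, either way round below 0.04 rad and linear speed of lens_long below 0.01 m/s); the arm keeps its last pose, push and grip.
It fails at once if the short barrel is disturbed (moved more than 15 mm) (distance of lens_short from where it was at the start of the episode above 0.015 m).
It fails at once if a bystander is pushed about (moved more than 25 mm) (distance of any of dish_a, dish_b, clip_pen, tweezers, lens_cap, jar from where it was at the start of the episode above 0.025 m).
It also fails if it takes over 42 s, if anything falls off the work surface, if the arm or the gripper's body presses on something with over 40 N, if the wrist force passes 120 N, or if a joint passes its speed limit or range.

## Working session

There is one attempt and no reset: what is moved stays moved. The work goes in short steps, Python scripts to look and compute and a shell command to move; the robot and the scene stay as the last step left them, time stands still between calls to the robot, and variables do not carry over. Pictures are saved under pics/ and viewed, at most 10 in all, crops included, and the job is handed in when it is done.

```bash
ls; mkdir -p pics
python3 - <<'E'
from rig import get_obs,camera
import cv2,numpy as np,pickle
o=get_obs(); print({k:np.round(v,3).tolist() for k,v in o.items()})
d={}
for n in("side","top"):
    c=camera(n);d[n]=c;cv2.imwrite(f"pics/{n}0.png",c["img"][:,:,::-1])
    C=-np.array(c["R"]).T@c["t"];print(n,C.round(3),np.round(c["R"],3).tolist(),np.array(c["intrinsics"])[0])
pickle.dump(d,open("c0.pkl","wb"))
E
```

```text
pics
{'time': 0.0, 'q': [-1.498, 0.528, 1.434, 0.0, 1.181, -0.179], 'joint_velocities': [0.0, 0.002, -0.0, -0.002, 0.0, 0.002], 'joint_torque': [-0.001, -44.005, -17.659, 0.063, 0.058, -0.0], 'position': [0.156, -0.605, 0.233], 'tool_rot': [0.992, 0.126, 0.0, -0.001], 'ft_force': [-0.807, -0.354, -0.598], 'moment': [0.042, 0.005, -0.011], 'grip_force': 0.0, 'grip_width': 0.087}
side [0.065 1.111 0.686] [[-0.894, -0.447, 0.026], [-0.241, 0.431, -0.869], [0.378, -0.783, -0.494]] [421.22231609   0.         254.24670659]
top [0.493 0.129 0.999] [[0.025, -1.0, -0.012], [-0.999, -0.024, -0.036], [0.036, 0.013, -0.999]] [361.78899669   0.         256.36201727]
```

View pics/top0.png

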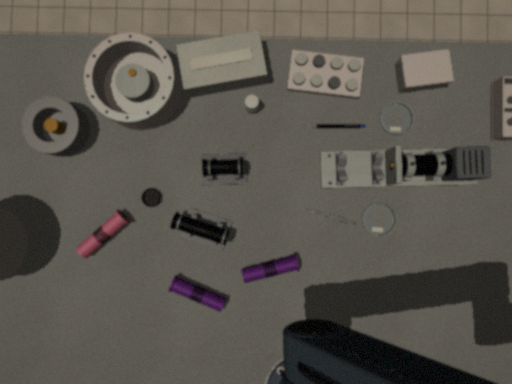

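View pics/side0.png

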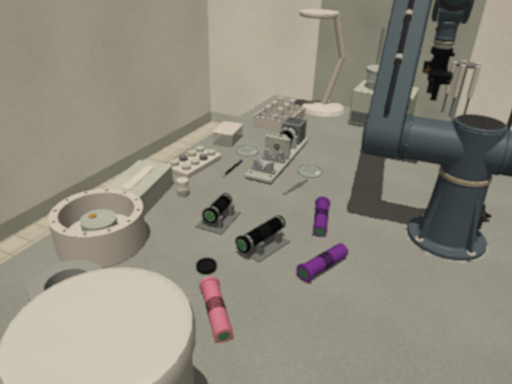

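The top view shows two black barrels: (201,227), the longer, and (223,166), the shorter. The pink and purple ones at (103,234), (198,292) and (271,268) are look-alikes. The tester lies at (320–490, 150–187), with its open end to the left (+y). I'll confirm this in an enlarged crop.

Run:
```python
import cv2,numpy as np,pickle
d=pickle.load(open("c0.pkl","rb"));im=d["top"]["img"][:,:,::-1]
a=cv2.resize(im[145:250,160:260],None,fx=4,fy=4,interpolation=cv2.INTER_CUBIC)
b=cv2.resize(im[145:195,315:415],None,fx=4,fy=4,interpolation=cv2.INTER_CUBIC)
s=cv2.resize(d["side"]["img"][120:190,235:320,::-1],(400,220),interpolation=cv2.INTER_CUBIC)
r=np.vstack([b,s]);
out=np.hstack([a,r]);out=np.clip(out.astype(float)*1.6,0,255) 
cv2.imwrite("pics/crop1.png",out.astype(np.uint8))
```

```text
(no output)
```

View pics/crop1.png

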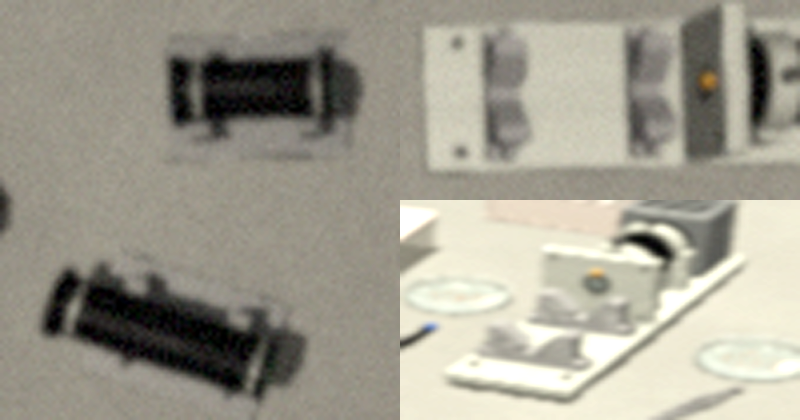

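The long black barrel at (201,227) is the one meant: black, and clearly longer than the one at (223,166). Its flange (wider ring) is at left, px (174,220), and its plain end at about (225,237). In the tester the pin is at px ~(392,165), the port plate to its left, and the open end is also left (+y). Next I'll measure.

```bash
cat > h.py <<'E'
import numpy as np,cv2
from scipy.spatial.transform import Rotation as Ro
def cast(c,uv,z,R=None,t=None):
    R=np.array(c["R"]) if R is None else R; t=np.array(c["t"]) if t is None else t
    uv=np.atleast_2d(np.array(uv,float)); K=np.array(c["intrinsics"])
    d=np.c_[uv,np.ones(len(uv))]@np.linalg.inv(K).T@R
    C=-R.T@t
    return C+d*((z-C[2])/d[:,2])[:,None]
def wristRt(c,o):
    T=np.eye(4);T[:3,:3]=Ro.from_quat(o["tool_rot"]).as_matrix();T[:3,3]=o["position"]
    M=np.linalg.inv(T@np.array(c["T_tool_cam"]));return M[:3,:3],M[:3,3]
E
python3 - <<'E'
from h import *
import pickle
from rig import camera
d=pickle.load(open("c0.pkl","rb"));c=d["top"]
p=lambda x,y:(160+x/4,145+y/4)
t=lambda x,y:(315+(x-400)/4,145+y/4)
print("barrel flange,plain",cast(c,[p(58,302),p(255,365)],.045).round(3))
print("short",cast(c,[p(180,92),p(325,88)],.045).round(3))
print("base corners",cast(c,[t(424,26),t(430,170)],.02).round(3))
print("base right bottom",cast(c,[(477,185),(323,187.5)],.02).round(3))
print("pin",cast(c,[t(708,80)],.0805).round(3))
print("Vcentres", cast(c,[t(508,97),t(650,97)],.05).round(3))
w=camera("wrist");print(np.round(w["T_tool_cam"],3),w["intrinsics"])
E
```

```text
barrel flange,plain [[0.458 0.355 0.045]
 [0.42  0.224 0.045]]
short [[0.599 0.279 0.045]
 [0.604 0.183 0.045]]
base corners [[ 0.654 -0.031  0.02 ]
 [ 0.556 -0.037  0.02 ]]
base right bottom [[ 0.573 -0.451  0.02 ]
 [ 0.556 -0.038  0.02 ]]
pin [[ 0.614 -0.202  0.081]]
Vcentres [[ 0.603 -0.082  0.05 ]
 [ 0.606 -0.175  0.05 ]]
[[ 0.002 -0.969 -0.246  0.066]
 [ 1.     0.002  0.    -0.001]
 [ 0.    -0.246  0.969 -0.151]
 [ 0.     0.     0.     1.   ]] [[321.30389533   0.         259.08821219]
 [  0.         321.30389533 192.72490188]
 [  0.           0.           1.        ]]
```

```bash
cat >> h.py <<'E'
def phi(o):
    X=Ro.from_quat(o["tool_rot"]).as_matrix()[:,0];return np.degrees(np.arctan2(X[1],X[0]))
def plan(p,ph,n):
    """tool-axis distances per row for n equal rows to TCP p, tool-x heading ph (deg)"""
    from rig import get_obs
    o=get_obs();R=Ro.from_quat(o["tool_rot"]).as_matrix();d=np.array(p)-o["position"];a=phi(o)
    Rt=np.array([[np.cos(np.radians(ph)),np.sin(np.radians(ph)),0],[np.sin(np.radians(ph)),-np.cos(np.radians(ph)),0],[0,0,-1]]).T
    rv=Ro.from_matrix(R.T@Rt).as_rotvec()
    for k in range(n):
        s=(R@Ro.from_rotvec(rv*k/n).as_matrix()).T@d/n
        print(np.round(s,4).tolist(),np.round(np.degrees(rv)/n,2).tolist())
E
python3 -c "
from h import *
plan([.605,-.12,.24],92.4,15)"
```

```text
[0.0371, -0.0238, -0.0004] [-0.0, -0.01, -5.2]
[0.0391, -0.0204, -0.0004] [-0.0, -0.01, -5.2]
[0.0408, -0.0168, -0.0004] [-0.0, -0.01, -5.2]
[0.0421, -0.013, -0.0004] [-0.0, -0.01, -5.2]
[0.0431, -0.0091, -0.0005] [-0.0, -0.01, -5.2]
[0.0438, -0.0052, -0.0005] [-0.0, -0.01, -5.2]
[0.044, -0.0012, -0.0005] [-0.0, -0.01, -5.2]
[0.044, 0.0028, -0.0005] [-0.0, -0.01, -5.2]
[0.0435, 0.0068, -0.0005] [-0.0, -0.01, -5.2]
[0.0427, 0.0107, -0.0005] [-0.0, -0.01, -5.2]
[0.0416, 0.0145, -0.0005] [-0.0, -0.01, -5.2]
[0.0401, 0.0182, -0.0005] [-0.0, -0.01, -5.2]
[0.0383, 0.0218, -0.0005] [-0.0, -0.01, -5.2]
[0.0362, 0.0252, -0.0005] [-0.0, -0.01, -5.2]
[0.0337, 0.0283, -0.0005] [-0.0, -0.01, -5.2]
```

```bash
python3 -m pendant '[[[0.037,-0.024,0,0,0,-5.2,1],[0.039,-0.02,0,0,0,-5.2,1],[0.041,-0.017,0,0,0,-5.2,1],[0.042,-0.013,0,0,0,-5.2,1],[0.043,-0.009,0,0,0,-5.2,1]]]'
python3 -m pendant '[[[0.044,-0.005,0,0,0,-5.2,1],[0.044,-0.001,0,0,0,-5.2,1],[0.044,0.003,0,0,0,-5.2,1],[0.0435,0.007,0,0,0,-5.2,1],[0.043,0.011,0,0,0,-5.2,1]]]'
python3 -m pendant '[[[0.0415,0.0145,0,0,0,-5.2,1],[0.04,0.018,0,0,0,-5.2,1],[0.038,0.022,0,0,0,-5.2,1],[0.036,0.025,0,0,0,-5.2,1],[0.0,0.0,0,0,0,0,1]]]'
python3 - <<'E'
from h import *
from rig import get_obs,camera
import pickle
o=get_obs();c=camera("wrist");pickle.dump((o,c),open("w1.pkl","wb"))
print(o["time"],o["position"],phi(o))
cv2.imwrite("pics/w1.png",c["img"][:,:,::-1])
E
```

```text
time: 0.78
position: [0.3062, -0.4425, 0.2334]
tool_rot: [0.938, 0.347, 0.0, -0.0]
ft_force: [0.2, -0.5, -0.1]
grip_width: 0.0872
grip_force: 0.0
time: 1.4
position: [0.4571, -0.2813, 0.2334]
tool_rot: [0.836, 0.549, -0.0, -0.0]
ft_force: [0.7, 0.6, -0.7]
grip_width: 0.087
grip_force: 0.0
time: 2.02
position: [0.5772, -0.1514, 0.2332]
tool_rot: [0.723, 0.691, 0.0, -0.0]
ft_force: [-1.1, -0.6, -0.6]
grip_width: 0.0868
grip_force: 0.0
2.025 [ 0.57722161 -0.15141435  0.23319535] 87.47013208835969
```

View pics/w1.png

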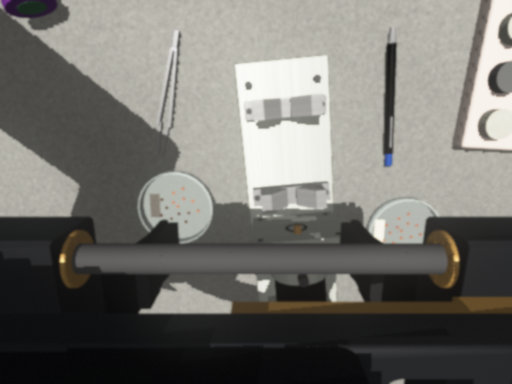

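The wrist view shows the tester with rests at rows ~108 and ~195 and the pin at about (297,228). I'll enlarge it and find the base edges by mask.

Run:
```python
from h import *
import pickle
o,c=pickle.load(open("w1.pkl","rb"));R,t=wristRt(c,o)
im=c["img"];g=im.min(2)
L=[];Rr=[]
for r in list(range(68,92))+list(range(132,182)):
    row=cv2.GaussianBlur(g,(3,3),0)[r,200:370].astype(float)
    dr=np.diff(row); l=np.argmax(dr[:80]);q=80+np.argmin(dr[80:])
    L.append((200.5+l,r));Rr.append((200.5+q,r))
for n,E in(("L",L),("R",Rr)):
    P=cast(c,E,.02,R,t)[:,:2]
    m=np.abs(P[:,0]-np.median(P[:,0]))<.02;P=P[m]
    k,b=np.polyfit(P[:,1],P[:,0],1);res=P[:,0]-k*P[:,1]-b
    m=np.abs(res)<.0015;k,b=np.polyfit(P[m,1],P[m,0],1)
    print(n,m.sum(),"slope deg",np.degrees(np.arctan(k)),"x at y=-.128",k*-.128+b)
cr=cv2.resize(im[45:245,225:345,::-1],None,fx=3,fy=3,interpolation=cv2.INTER_CUBIC)
cr2=cv2.resize(im[180:240,240:350,::-1],None,fx=4,fy=4,interpolation=cv2.INTER_CUBIC)
cr2=cv2.copyMakeBorder(cr2,0,600-cr2.shape[0],0,0,0);cr2=np.clip(cr2*1.8,0,255).astype(np.uint8)
cv2.imwrite("pics/w1c.png",np.hstack([cr,cr2]))
```

```text
L 47 slope deg -2.698729858226529 x at y=-.128 0.5602034423370721
R 49 slope deg -2.897080798969769 x at y=-.128 0.6581795634501866
```

View pics/w1c.png

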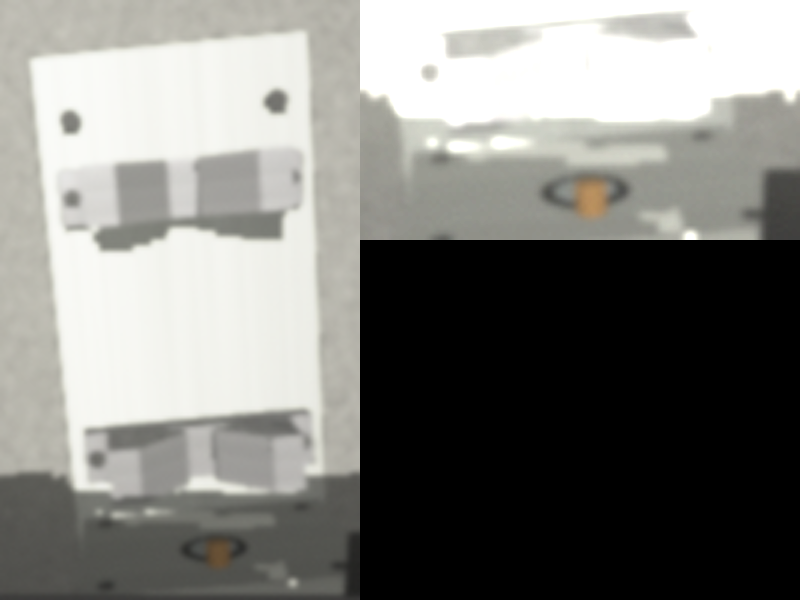

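Run:
```python
from h import *
import pickle
o,c=pickle.load(open("w1.pkl","rb"));R,t=wristRt(c,o)
print("cam",-R.T@t)
p=lambda x,y:(225+(x+.5)/3-.5,45+(y+.5)/3-.5)
print("rest1 top edges (L+,R+,L-,R-)",cast(c,[p(117,163),p(260,150),p(117,222),p(260,209)],.061,R,t).round(4).tolist())
print("rest2 top edges",cast(c,[p(140,444),p(272,434),p(142,494)],.061,R,t).round(4).tolist())
print("port ring",cast(c,[p(213,549)],.066,R,t).round(4),"pin tip ctr",cast(c,[p(219,555)],.0805,R,t).round(4))
```

```text
cam [ 0.57928831 -0.08379805  0.38435248]
rest1 top edges (L+,R+,L-,R-) [[0.5844, -0.0723, 0.061], [0.6305, -0.0703, 0.061], [0.5837, -0.0909, 0.061], [0.6304, -0.0887, 0.061]]
rest2 top edges [[0.5887, -0.166, 0.061], [0.6343, -0.1644, 0.061], [0.5888, -0.1841, 0.061]]
port ring [[ 0.6129 -0.2038  0.066 ]] pin tip ctr [[ 0.6133 -0.2005  0.0805]]
```

```bash
python3 -c "
from h import *
plan([.421,.228,.233],73.8,9)"
```

```text
[0.0415, -0.0192, 0.0] [-0.01, 0.0, 1.51]
[0.0409, -0.0202, 0.0] [-0.01, 0.0, 1.51]
[0.0404, -0.0213, 0.0] [-0.01, 0.0, 1.51]
[0.0398, -0.0224, 0.0] [-0.01, 0.0, 1.51]
[0.0392, -0.0234, 0.0] [-0.01, 0.0, 1.51]
[0.0386, -0.0244, 0.0] [-0.01, 0.0, 1.51]
[0.0379, -0.0254, 0.0] [-0.01, 0.0, 1.51]
[0.0372, -0.0264, 0.0] [-0.01, 0.0, 1.51]
[0.0365, -0.0274, 0.0] [-0.01, 0.0, 1.51]
```

```bash
python3 -m pendant '[[[0.0415,-0.019,0,0,0,1.5,1],[0.041,-0.02,0,0,0,1.5,1],[0.0405,-0.021,0,0,0,1.5,1],[0.04,-0.0225,0,0,0,1.5,1],[0.039,-0.0235,0,0,0,1.5,1]]]' | head -2
python3 -m pendant '[[[0.0385,-0.0245,0,0,0,1.5,1],[0.038,-0.0255,0,0,0,1.5,1],[0.037,-0.0265,0,0,0,1.5,1],[0.0365,-0.0275,0,0,0,1.5,1],[0,0,0,0,0,0,1]]]' |head -2
python3 - <<'E'
from h import *
from rig import get_obs,camera
import pickle
o=get_obs();c=camera("wrist");pickle.dump((o,c),open("w2.pkl","wb"))
print(o["time"],o["position"],phi(o))
im=c["img"][:,:,::-1]
cv2.imwrite("pics/w2.png",np.clip(cv2.resize(im[0:230,120:400],None,fx=2.6,fy=2.6,interpolation=cv2.INTER_CUBIC)*1.3,0,255).astype(np.uint8))
E
```

```text
time: 2.7
position: [0.4894, 0.058, 0.2335]
time: 3.32
position: [0.4198, 0.2279, 0.2335]
3.325 [0.41979711 0.22794146 0.23349014] 73.88529017102518
```

View pics/w2.png

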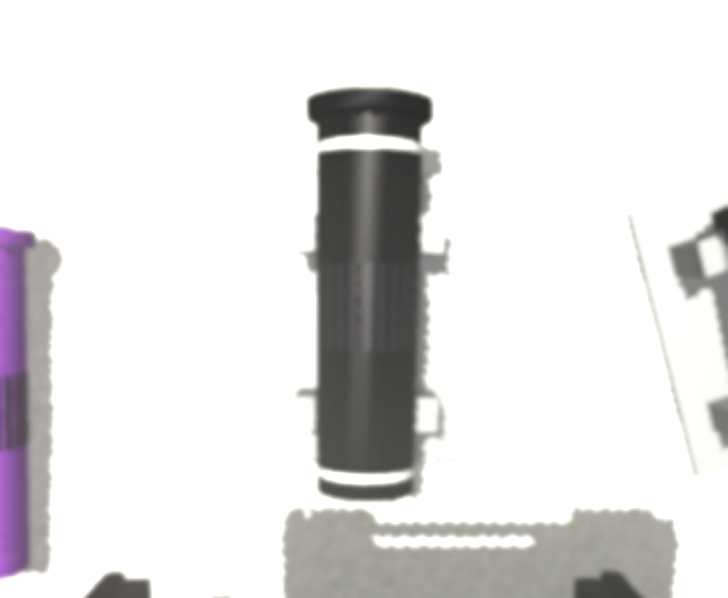

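The crop shows the long barrel nearly upright, with the flange at row 88 (col 370) and the plain end at row ~498 (col 366). The ribs span rows 262–350.

Run:
```python
from h import *
import pickle
o,c=pickle.load(open("w2.pkl","rb"));R,t=wristRt(c,o)
p=lambda x,y:(120+(x+.5)/2.6-.5,(y+.5)/2.6-.5)
e=cast(c,[p(370,88)],.069,R,t)[0];f=cast(c,[p(365.5,498)],.065,R,t)[0]
print("ends",e.round(4),f.round(4),np.linalg.norm((e-f)[:2]),"mid",(e+f)/2)
a=cast(c,[p(369.5,170),p(369,300),p(366.5,460)],.045,R,t)
print("axis",a.round(4).tolist());d=a[0]-a[-1];print("heading",np.degrees(np.arctan2(d[1],d[0])))
print("rib mid top", cast(c,[p(369,306)],.065,R,t).round(4))
g=cv2.GaussianBlur(c["img"].max(2),(3,3),0).astype(int);M=[]
for r in list(range(66,94))+list(range(115,148)):
    x=np.where(g[r,225:295]<75)[0]
    M.append((225+(x[0]+x[-1])/2,r,x[-1]-x[0]+1))
M=np.array(M);print(M[::8].round(1).tolist())
```

```text
ends [0.4587 0.3575 0.069 ] [0.4166 0.2163 0.065 ] 0.14727434271251794 mid [0.43764632 0.28691161 0.067     ]
axis [[0.4522, 0.3349, 0.045], [0.4388, 0.2887, 0.045], [0.4202, 0.227, 0.045]]
heading 73.46188167763684
rib mid top [[0.4382 0.2868 0.065 ]]
[[262.5, 66.0, 38.0], [262.5, 74.0, 38.0], [261.5, 82.0, 38.0], [261.0, 90.0, 37.0], [262.0, 119.0, 37.0], [261.5, 127.0, 36.0], [261.5, 135.0, 36.0], [261.5, 143.0, 36.0]]
```

```bash
python3 -m pendant '[[[0.031,0.0005,0,0,0,0.4,1],[0.031,0.0005,0,0,0,0,1],[0,0,0.05,0,0,0,1],[0,0,0.045,0,0,0,1],[0,0,0.04,0,0,0,1]]]' | head -2
python3 - <<'E'
from h import *
from rig import get_obs
plan([.4379,.2869,.037],73.5,1);print(get_obs()["position"])
E
```

```text
time: 4.0
position: [0.441, 0.2842, 0.0971]
[0.0017, -0.0038, 0.0601] [0.01, 0.03, -0.32]
[0.44101692 0.2842383  0.09713348]
```

```bash
python3 -m pendant '[[[0,0,0,0,0,0,1],[0,0,0,0,0,0,1],[0,0,0.02,0,0,0,1],[0,0,0,0,0,0,1],[0,0,0,0,0,0,1]]]' | head -4
python3 - <<'E'
from h import *
plan([.4379,.2869,.037],73.5,1)
E
```

```text
time: 4.62
position: [0.4411, 0.2865, 0.0801]
tool_rot: [0.802, 0.597, 0.001, 0.0]
ft_force: [0.6, -0.8, 0.5]
[-0.0006, -0.0033, 0.0431] [0.13, -0.1, -0.18]
```

```bash
python3 -m pendant '[[[0,-0.003,0,0,0,-0.2,1],[0,0,0.02,0,0,0,1],[0,0,0.015,0,0,0,1],[0,0,0.008,0,0,0,1],[0,0,0,0,0,0,1]]]' 35 | head -4
python3 - <<'E'
from h import *
plan([.4379,.2869,.037],73.5,1)
E
```

```text
time: 5.25
position: [0.4368, 0.2869, 0.035]
tool_rot: [0.801, 0.599, -0.001, -0.0]
ft_force: [-0.2, 0.1, 0.6]
[0.0003, 0.001, -0.002] [-0.06, 0.05, 0.03]
```

```bash
python3 -m pendant '[[[0,0.001,-0.002,0,0,0,0],[0,0,0,0,0,0,0],[0,0,0,0,0,0,0],[0,0,0,0,0,0,0],[0,0,0,0,0,0,0]]]' 35
python3 -m pendant '[[[0,0,0,0,0,0,0],[0,0,0,0,0,0,0],[0,0,-0.01,0,0,0,0],[0,0,-0.03,0,0,0,0],[0,0,-0.03,0,0,0,0]]]' 35
```

```text
time: 5.88
position: [0.4382, 0.2868, 0.0376]
tool_rot: [0.801, 0.599, 0.0, 0.0]
ft_force: [0.5, -0.0, 0.4]
grip_width: 0.0449
grip_force: 0.0
time: 6.5
position: [0.4374, 0.2866, 0.1082]
tool_rot: [0.801, 0.599, -0.001, -0.0]
ft_force: [0.0, -0.4, -2.7]
grip_width: 0.0389
grip_force: 35.0
```

```bash
python3 -m pendant '[[[0,0,-0.04,0,0,0,0],[0,0,0,0,0,0,0],[0,0,0,0,0,0,0],[0,0,0,0,0,0,0],[0,0,0,0,0,0,0]]]' | tail -3
python3 -c "
from h import *
from rig import get_obs
print(get_obs()['position'])
plan([.6085,-.1125,.15],92.7,10)"
```

```text
ft_force: [-0.1, 0.7, -1.8]
grip_width: 0.0395
grip_force: 35.0
[0.43738986 0.28647024 0.1463743 ]
[-0.0334, 0.0277, -0.0004] [-0.01, 0.01, -1.92]
[-0.0343, 0.0266, -0.0004] [-0.01, 0.01, -1.92]
[-0.0352, 0.0254, -0.0004] [-0.01, 0.01, -1.92]
[-0.036, 0.0242, -0.0004] [-0.01, 0.01, -1.92]
[-0.0368, 0.023, -0.0004] [-0.01, 0.01, -1.92]
[-0.0376, 0.0218, -0.0004] [-0.01, 0.01, -1.92]
[-0.0383, 0.0205, -0.0004] [-0.01, 0.01, -1.92]
[-0.0389, 0.0192, -0.0004] [-0.01, 0.01, -1.92]
[-0.0396, 0.0179, -0.0004] [-0.01, 0.01, -1.92]
[-0.0401, 0.0166, -0.0004] [-0.01, 0.01, -1.92]
```

```bash
python3 -m pendant '[[[-0.0335,0.0275,0,0,0,-1.9,0],[-0.0345,0.0265,0,0,0,-1.9,0],[-0.035,0.0255,0,0,0,-1.9,0],[-0.036,0.024,0,0,0,-1.9,0],[-0.037,0.023,0,0,0,-1.9,0]]]' | head -2
python3 -m pendant '[[[-0.0375,0.022,0,0,0,-1.9,0],[-0.0385,0.0205,0,0,0,-1.9,0],[-0.039,0.019,0,0,0,-1.9,0],[-0.0395,0.018,0,0,0,-1.9,0],[-0.03,0.012,0,0,0,-1.9,0]]]' |head -2
python3 -m pendant '[[[0,0,0,0,0,0,0],[0,0,0,0,0,0,0],[0,0,0,0,0,0,0],[0,0,0,0,0,0,0],[0,0,0,0,0,0,0]]]'
python3 - <<'E'
from h import *
from rig import get_obs,camera
import pickle
o=get_obs();c=camera("wrist");pickle.dump((o,c),open("w3.pkl","wb"))
print(o["time"],o["position"],phi(o),Ro.from_quat(o["tool_rot"]).as_matrix()[:,2].round(4));plan([.6085,-.1125,.15],92.7,1)
im=c["img"][:,:,::-1]
cv2.imwrite("pics/w3.png",np.clip(cv2.resize(im[0:230,120:400],None,fx=2.6,fy=2.6,interpolation=cv2.INTER_CUBIC)*1.3,0,255).astype(np.uint8))
E
```

```text
time: 7.75
position: [0.5232, 0.0858, 0.1468]
time: 8.38
position: [0.604, -0.1046, 0.1465]
time: 9.0
position: [0.6035, -0.102, 0.1477]
tool_rot: [0.691, 0.723, 0.0, 0.0]
ft_force: [0.1, 0.1, -1.8]
grip_width: 0.0392
grip_force: 35.0
9.0 [ 0.60352165 -0.10204303  0.14769603] 92.57666002333842 [ 0. -0. -1.]
[-0.0105, 0.0045, -0.0023] [0.0, -0.0, -0.13]
```

View pics/w3.png

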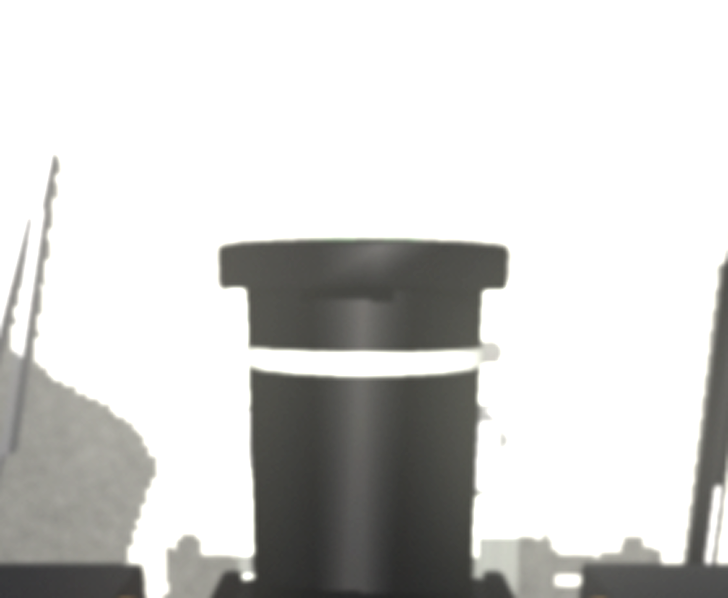

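Run:
```python
from h import *
import pickle
o,c=pickle.load(open("w3.pkl","rb"));R,t=wristRt(c,o)
p=lambda x,y:(120+(x+.5)/2.6-.5,(y+.5)/2.6-.5)
T=Ro.from_quat(o["tool_rot"]).as_matrix();z=o["position"][2]+.008
e=cast(c,[p(364,240)],z+.024,R,t)[0];print("flange end in tool",((e-o["position"])@T).round(4))
for r,a,b in((265,220,508),(300,248,480),(540,256,473)):
    q=cast(c,[p((a+b)/2,r)],z,R,t)[0];print(((q-o["position"])@T).round(4))
```

```text
flange end in tool [ 0.0744 -0.0005 -0.032 ]
[ 0.0718 -0.0005 -0.008 ]
[ 0.0662 -0.0005 -0.008 ]
[ 0.0245 -0.0003 -0.008 ]
```

```bash
python3 -m pendant '[[[-0.009,0.0045,0,0,0,-0.1,0],[0,0,0.025,0,0,0,0],[0,0,0.025,0,0,0,0],[0,0,0.02,0,0,0,0],[0,0,0.008,0,0,0,0]]]' | head -2
python3 -m pendant '[[[0,0,0,0,0,0,0],[0,0,0,0,0,0,0],[0,0,0,0,0,0,0],[0,0,0,0,0,0,0],[0,0,0,0,0,0,0]]]' |head -4
python3 -c "
from h import *
plan([.6085,-.1125,.0584],92.7,1)"
```

```text
time: 9.68
position: [0.6082, -0.1119, 0.0683]
time: 10.3
position: [0.6087, -0.1115, 0.0699]
tool_rot: [0.691, 0.723, 0.0, 0.0]
ft_force: [0.0, -0.7, -1.8]
[-0.001, -0.0002, 0.0115] [0.03, 0.01, -0.07]
```

Now down in small steps, watching the force.

```bash
python3 -m pendant '[[[0,0,0.006,0,0,0,0],[0,0,0.003,0,0,0,0],[0,0,0.001,0,0,0,0],[0,0,0,0,0,0,0],[0,0,0,0,0,0,0]]]' | sed -n 1,4p
python3 -c "
from rig import *
print(get_obs()['moment'])"
```

```text
time: 10.92
position: [0.6086, -0.1115, 0.0596]
tool_rot: [0.691, 0.723, 0.0, 0.0]
ft_force: [-0.5, 0.1, -1.8]
[-0.0786098  -0.20591485 -0.01359154]
```

```bash
python3 -m pendant '[[[0,0,0.001,0,0,0,0],[0,0,0,0,0,0,0],[0,0,0.0005,0,0,0,0],[0,0,0,0,0,0,0],[0,0,0,0,0,0,0]]]' | sed -n 1,4p
python3 -c "
from rig import *
print(get_obs()['moment'])"
```

```text
time: 11.55
position: [0.6091, -0.1116, 0.0588]
tool_rot: [0.691, 0.723, 0.0, 0.001]
ft_force: [1.2, 0.9, 5.1]
[ 0.02413035 -0.19886182  0.10298162]
```

```bash
python3 -m pendant '[[[-0.003,0,0,0,0,0,0],[-0.003,0,0,0,0,0,0],[-0.003,0,0,0,0,0,0],[-0.003,0,0,0,0,0,0],[0,0,0,0,0,0,0]]]' 45
python3 -c "
from rig import *
print(get_obs()['moment'])"
```

```text
time: 12.18
position: [0.6096, -0.1216, 0.0586]
tool_rot: [0.691, 0.723, 0.001, -0.0]
ft_force: [2.5, 7.5, 5.4]
grip_width: 0.0389
grip_force: 45.0
[ 0.97360288 -0.38270421  0.24798758]
```

```bash
python3 -m pendant '[[[-0.002,0,0.0003,0,0,0,0],[-0.002,0,0.0002,0,0,0,0],[-0.001,0,0,0,0,0,0],[0,0,0,0,0,0,0],[0,0,0,0,0,0,0]]]' | sed -n 1,4p;  python3 -m pendant '[[[-0.001,0,0.0,0,0,0,0],[-0.001,0,0.0,0,0,0,0],[0,0,0,0,0,0,0],[0,0,0,0,0,0,0],[0,0,0,0,0,0,0]]]'
python3 -c "
from rig import *
print(get_obs()['moment'])"
```

```text
time: 12.8
position: [0.6098, -0.1248, 0.0586]
tool_rot: [0.691, 0.723, 0.002, -0.001]
ft_force: [1.9, 10.9, 8.3]
time: 13.42
position: [0.6099, -0.1264, 0.0586]
tool_rot: [0.691, 0.723, 0.002, -0.001]
ft_force: [2.3, 12.0, 8.7]
grip_width: 0.0388
grip_force: 45.0
[ 1.86583525 -0.49216611  0.28945772]
```

```bash
for i in 1; do python3 -m pendant '[[[-0.001,0,0.0002,0,0,0,0],[-0.001,0,0,0,0,0,0],[0,0,0,0,0,0,0],[0,0,0,0,0,0,0],[0,0,0,0,0,0,0]]]' | sed -n 1,4p; python3 -m pendant '[[[-0.001,0,0.0002,0,0,0,0],[-0.001,0,0,0,0,0,0],[0,0,0,0,0,0,0],[0,0,0,0,0,0,0],[0,0,0,0,0,0,0]]]' | sed -n 1,4p;done
python3 -c "
from rig import *
print(get_obs()['moment'])"
```

```text
time: 14.05
position: [0.61, -0.128, 0.0586]
tool_rot: [0.691, 0.723, 0.002, -0.002]
ft_force: [2.0, 12.7, 9.9]
time: 14.68
position: [0.61, -0.1286, 0.0586]
tool_rot: [0.691, 0.723, 0.003, -0.003]
ft_force: [2.1, 17.0, 11.8]
[ 2.59837251 -0.55142222  0.30983906]
```

```bash
python3 -m pendant '[[[-0.001,0,0.0005,0,0,0,0],[-0.0005,0,0.0005,0,0,0,0],[0,0,0,0,0,0,0],[0,0,0,0,0,0,0],[0,0,0,0,0,0,0]]]' | sed -n 1,6p
python3 - <<'E'
from h import *
from rig import get_obs,camera
o=get_obs();print(o["moment"],np.degrees(Ro.from_quat(o["tool_rot"]).as_matrix()[:,2]).round(2),phi(o))
w=camera("wrist");s=camera("side");tp=camera("top")
import pickle;pickle.dump((o,w,s),open("w4.pkl","wb"))
f=lambda im,k,b:np.clip(cv2.resize(im[:,:,::-1],None,fx=k,fy=k,interpolation=cv2.INTER_CUBIC)*b,0,255).astype(np.uint8)
a=f(s["img"][110:190,230:330],4,1.5);b=f(w["img"][0:230,120:400],400/280,1.3);t=f(tp["img"][140:200,310:410],4,1.5)
L=np.vstack([a,t]);b=cv2.copyMakeBorder(b,0,L.shape[0]-b.shape[0],0,0,0)
cv2.imwrite("pics/w4.png",np.hstack([L,b]))
E
```

```text
time: 15.3
position: [0.61, -0.1286, 0.0585]
tool_rot: [0.691, 0.723, 0.004, -0.003]
ft_force: [2.2, 21.3, 18.4]
grip_width: 0.0388
grip_force: 45.0
[ 3.31817003 -0.46970912  0.35994889] [ 3.000e-02  5.800e-01 -5.729e+01] 92.57423966173076
```

View pics/w4.png

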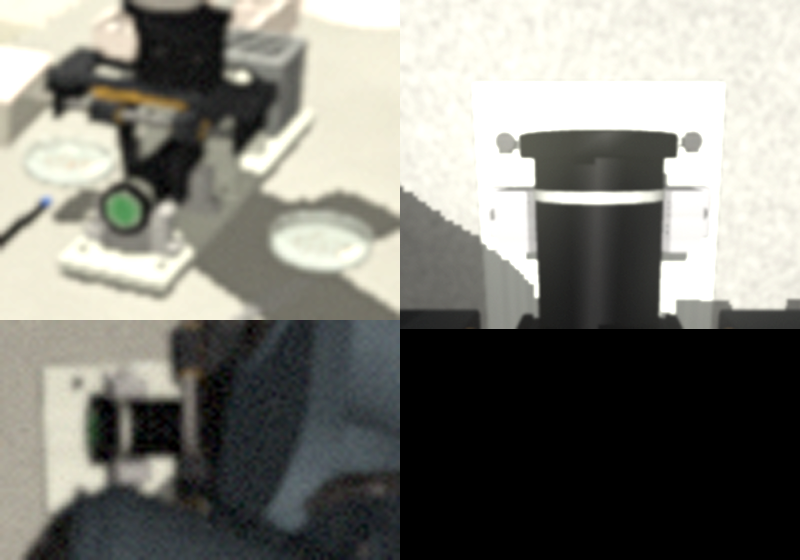

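The barrel lies in both rests with no slip in the grip, and the flange edge is where it was at lift. The end seems to be against the plate. One more small push will confirm the hard stop.

```bash
python3 -m pendant '[[[-0.0015,0,0,0,0,0,0],[0,0,0,0,0,0,0],[0,0,0,0,0,0,0],[0,0,0,0,0,0,0],[0,0,0,0,0,0,0]]]' | sed -n 1,6p
python3 -c "
from rig import *
o=get_obs();print(o['moment'],o['position'])"
```

```text
time: 16.08
position: [0.6099, -0.1287, 0.0585]
tool_rot: [0.691, 0.723, 0.004, -0.004]
ft_force: [2.8, 25.5, 18.8]
grip_width: 0.0393
grip_force: 45.1
[ 3.96513786 -0.52166875  0.35362188] [ 0.60993872 -0.12865074  0.05847753]
```

```bash
python3 -c "
from rig import *
print(hand_in())"
```

```text
the job is handed in; nothing more can be done
None
```

I handed the job in at about 16 s with the long barrel still gripped at 45 N, pressed into the V with about 20 N and stopped against the port plate; the pin's travel was inferred from that hard stop, not seen directly, and no verdict came back.

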